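Level the optical stand and hold the amber cell in the light path

TASK

First turn the red foot knob of the optical stand until its hinged platform sits level, and let go of the knob. Then take the amber optical cell out of the rack by its white frosted faces only, never touching its coloured clear windows, and hold it upright in the middle of the gap between lamp and camera, its clear windows square to the light path, the black dots on them on the beam, touching nothing else. Finish while still holding it there; do not bump the lamp, the camera or the platform, and leave the other two cells, the lens cap and the screwdriver alone.

Things in the scene. Friction and masses are not known exactly. Their poses are not given: they have to be found in the camera images.
- stand: fixed stand: dark steel base plate 110 (x) x 375 (y) x 10 mm on the table, carrying the hinged platform and the red knob. Origin: underside, below the middle of the light gap; its y axis runs along the stand towards the lamp and the hinge, z up. Plate spans y -200 to +175 mm. Its highest parts are the lamp and camera housings, about 110 mm above the table
- platform: hinged aluminium plate 100 x 300 x 10 mm with a blue lamp house (+y end) and a black camera (-y end) facing each other along y. Origin on the hinge, 150 mm towards +y from the gap's middle, 47 mm above the table; z vertical when level (starts 1.8 to 4 degrees off, knob end low); top face then 52 mm up. Lamp and camera tubes are 36 mm in diameter, 70 mm apart; the gap is open above and at the sides
- beam (a point): the middle of the light gap: on the beam axis, half way between lamp tube and camera tube, 33 mm above the platform's top face (85 mm above the table when level). Moves and tilts with the platform; its y axis is the light's direction (parallel to the platform's y)
- knob (a joint): angle of the foot knob (rad): 0 when the platform is level, starts between -1.5 and -0.7; grows as the knob turns clockwise seen from above, which raises the knob end; range -1.9 to 0.7. The platform tilts 0.045 rad per rad of knob; the knob stays where it is left (friction 0.08 N m) and does not move up or down
- knob_grip (a point): grip point of the knob, on its vertical axis, 98 mm above the table, 175 mm from the gap's middle towards -y of the stand. The grip is a red bar 12 mm thick, 44 long, 28 high, on a black disc 48 mm in diameter; this point is 22 mm above the disc, 6 below the bar's top. Its axes turn with the knob: bar long in y, pinched along x; at knob angle 0 they are parallel to the stand's
- rack: fixed grey rack 50 (x) x 160 (y) x 20 mm with three square pockets 12 mm deep in a row along its y, 50 mm apart; each holds one cell, in any order. Origin: centre of the underside
- cell_amber: the cell to use: upright solid cell 26 (x) x 27 (y) x 66 mm with a black 18 x 18 x 6 mm stopper on top (72 mm in all), about 100 g. Origin: centre of its underside (8 mm above the table in the rack), z up. Faces across x are white, frosted, 26 mm apart, 26 mm wide: grip only these. Faces across y are the clear amber windows. In the rack its axes are parallel to the rack's
- cell_amber_mid (a point): the point of the amber cell that belongs on the beam: on its centre line, 22 mm above its underside, between the two small black dots (6 mm) on its windows
- cell_amber_windows: the amber cell's clear windows, 19 mm wide and 66 mm high, facing +y and -y of the cell; not to be touched. Same origin and axes as the cell
- cell_amber_frosted: the amber cell's two white frosted faces, facing +x and -x of the cell; the only faces to grip. Same origin and axes as the cell
- cell_green: a like cell with green windows, in the rack; leave alone
- cell_blue: a like cell with blue windows, in the rack; leave alone
- lens_cap: loose black lens cap, 50 mm in diameter, 14 mm high, on the table between robot and stand; leave alone
- screwdriver: loose screwdriver with yellow handle, 160 mm long, lying on the table beyond the stand; leave alone

How it is judged:
On the way, in this order (a step that is already met when the one before it is completed fails the run):
1. the platform is level within 0.8 degrees and the fingers have let go of the stand's knob, the cell not yet taken (angle between platform's own z axis and vertical below 0.014 rad and contact force between the fingers and stand below 0.1 N and distance of cell_amber from where it was at the start of the episode below 0.02 m), for 0.2 s.
2. the amber cell is lifted clear of the rack in the fingers, held by its frosted faces (height (world z) of cell_amber above 0.03 m and contact force between the fingers and cell_amber_frosted above 1 N and contact force between cell_amber and rack below 0.05 N), for 0.2 s.
At the end, for the whole second after the job is handed in: Platform level within 0.8 deg; amber cell held by its frosted faces, at rest, touching nothing else; its mid point within 7 mm sideways and 8 mm in height of the beam, 12 mm along it; upright within 5 deg, windows square to the beam within 5.7 deg, either way round (angle between platform's own z axis and vertical below 0.014 rad and contact force between the fingers and cell_amber_frosted above 1 N and contact force between cell_amber and stand below 0.05 N and contact force between the fingers and stand below 0.1 N and x of cell_amber_mid in the frame of beam between -0.007 and 0.007 m and y of cell_amber_mid in the frame of beam between -0.012 and 0.012 m and z of cell_amber_mid in the frame of beam between -0.008 and 0.008 m and angle between cell_amber's own z axis and vertical below 0.09 rad and angle between the y axis of cell_amber and the y axis of beam, either way round below 0.1 rad and linear speed of cell_amber below 0.02 m/s); the arm keeps its last pose, push and grip.
It fails at once if a clear window of the amber cell is touched by the gripper (contact force between any of the fingers, the arm and cell_amber_windows above 0.3 N).
It fails at once if the platform, lamp or camera is bumped (over 5 N) (contact force between any of the fingers, the arm, cell_amber and platform above 5 N).
It fails at once if another cell, the lens cap or the screwdriver is moved by more than 20 mm (distance of any of cell_green, cell_blue, lens_cap, screwdriver from where it was at the start of the episode above 0.02 m).
It also fails if it takes over 64 s, if anything falls off the work surface, if the arm or the gripper's body presses on something with over 40 N, if the wrist force passes 120 N, or if a joint passes its speed limit or range.

ROBOT

A 7-joint arm with a two-finger parallel gripper is mounted at the origin on the work surface. World frame = base frame: x ahead of the robot, y to its left, z up, the work surface at z = 0. Lengths are in m, angles in rad, forces in N, time in s.
With the tool pointing down it reaches from about 0.425 to 0.925 m from the base axis. Payload 6.8 kg.
Tool frame: the origin (TCP) lies between the finger pads; the fingertips stand 17 mm ahead of it and the grasp point (between the pads) lies 2 mm behind it; x points along the fingers, y is the direction in which the jaws open and shut, and the axes are right-handed (so a half turn about x gives the same grasp; the last joint's range is limited). The gripper opens to 85 mm and grips with 20 to 120 N. Pads are 22 mm wide; open, the fingers measure 114 mm over their backs; the gripper's body (76 mm by 85 mm) begins 54 mm behind the grasp point. The pads swing forward as they close: fully open they stand 13 mm farther back than shut.
Start: joints at [-1.359, 0.477, 0.022, 1.555, -0.011, 1.109, -0.083], TCP at [0.212, 0.641, 0.248] pointing down, gripper open.
Joint ranges: [-2.96, 2.96], [-0.34, 2.1], [-1.41, 1.46], [0.24, 2.44], [-1.37, 4.51], [0.17, 1.92], [-2.96, 2.96]. Speed limits (rad/s): [2.39, 2.39, 3.14, 3.14, 3.14, 3.14, 3.14].

INTERFACE

Orientations are given as a rotation vector (axis times angle).
In Python, from bench import r gives the robot as it stands. The module is installed in compiled form; this text tells all that it offers.
- The arm moves only by the tool apply_moves, never from a script. Its argument "increments" is text: rows parted by semicolons, each of 7 numbers parted by spaces: the finger opening in mm, from 0 to 85.4, then the shift along the tool's x, y, z normalised to -1 to 1, where 1 is 100 cm, then the turn, a rotation vector about the tool's x, y, z normalised to -1 to 1, where 1 is 0.12 rad. In form: gripper x y z wx wy wz; .... A call has exactly 8 rows; each row shifts and turns the commanded pose from where the row before left it, along the tool's axes as they then stand; what a row does not reach is not made up. A row lasts 1/10 s, in which the tool goes at most 50 mm and 8.59 degrees, less where a joint would pass 70% of its speed; a pose out of reach is approached as far as the arm can. A call with a number of a shift or a turn outside -1 to 1 is refused whole. A call with a gripper value outside its range is refused whole. The fingers move at their own pace and stop on an object; "squeeze" is the grip in N (left out, the last holds). Time passes only in rows, so rows that do not move let the fingers close, or fill a call up. It gives the time, the measured TCP pose, the force and the opening at its end, in the units of the state.
- r.get_obs(): the state, without advancing time (a new reading comes with each control period).
- r.grab_frame(name): name is "side" or "top"; returns a dict with "color" (400x640x3 uint8, blue, green, red), "fx", "fy", "cx", "cy" (pixels), "origin" and "orientation" of the camera in the world. Camera axes: x right, y up, looking along -z (the intrinsics and any distortion apply to the point x, -y, -z); pixel columns grow to the right and rows downward; lengths in m; the calibration is good to about 2 mm. A picture is of the moment at which its call begins. There is no depth.
- r.hand_in(): hands the job in, once; it reports no verdict.
The state is a dict: "clock": time; "joints": joint angles; "qvel": joint speeds; "tau": joint torques, N m; "tcp_pos": TCP position; "orientation": TCP orientation; "contact_force": force on the tool from outside, world axes, zero at the start; "moment": the same for the moment, N m; "grip_width": finger opening in m.
Only numpy, scipy, OpenCV 4.12 (cv2) and the standard library are available. Lean on these libraries where they do the work, as an engineer would, in place of code of your own. Each camera call takes 0.05 s, during which the arm holds its last target. There are 200 camera calls.

## Working session

There is one attempt and no reset: what is moved stays moved. The work goes in short steps, Python scripts to look and compute and a tool call to move; the robot and the scene stay as the last step left them, time stands still between calls to the robot, and variables do not carry over. Pictures are saved under pics/ and viewed, about 8 in all and at most 12, crops included, and the job is handed in when it is done.

Besides the shell and the picture viewer there is one more tool, called by a JSON object that holds its "method" and its "body". apply_moves: Moves the arm, as the interface text tells. Scaled input: -1 to 1 covers 100 cm each way for a shift and 0.12 rad each way for a turn. Its arguments: {"type":"object","properties":{"increments":{"type":"string"},"squeeze":{"type":"number"}},"required":["increments"]}

```bash
mkdir -p pics; python3 - <<'E'
from bench import r
import cv2,numpy as np
np.set_printoptions(precision=4,suppress=True)
o=r.get_obs(); print({k:np.round(v,4) for k,v in o.items()})
for n in("side","top"):
    f=r.grab_frame(n); cv2.imwrite(f"pics/{n}0.png",f["color"])
    print(n,{k:np.round(v,4) for k,v in f.items() if k!="color"})
E
```

```text
{'clock': np.float64(0.0), 'joints': array([-1.3591,  0.4778,  0.0224,  1.5564, -0.0115,  1.1093, -0.0831]), 'qvel': array([-0.0003,  0.0003,  0.0002, -0.0006,  0.001 , -0.0007,  0.0005]), 'tau': array([ -0.0001, -59.6454,   1.6079, -28.1204,   0.0124,   0.0091,
         0.    ]), 'tcp_pos': array([0.2121, 0.6402, 0.2473]), 'orientation': array([ 0.2495,  1.5563, -0.2524]), 'contact_force': array([-0.5338, -0.5755, -0.6398]), 'moment': array([-0.0601, -0.0013, -0.0083]), 'grip_width': np.float64(0.0849)}
side {'fx': np.float64(449.0496), 'fy': np.float64(449.0496), 'cx': np.float64(319.5108), 'cy': np.float64(194.8124), 'origin': array([0.3777, 0.6888, 0.7082]), 'orientation': array([ 0.1358, -1.1372, -2.6651])}
top {'fx': np.float64(372.2728), 'fy': np.float64(372.2728), 'cx': np.float64(317.4519), 'cy': np.float64(198.6502), 'origin': array([0.4871, 0.0543, 1.0597]), 'orientation': array([ 0.0519, -0.0789, -1.5758])}
```

View pics/top0.png

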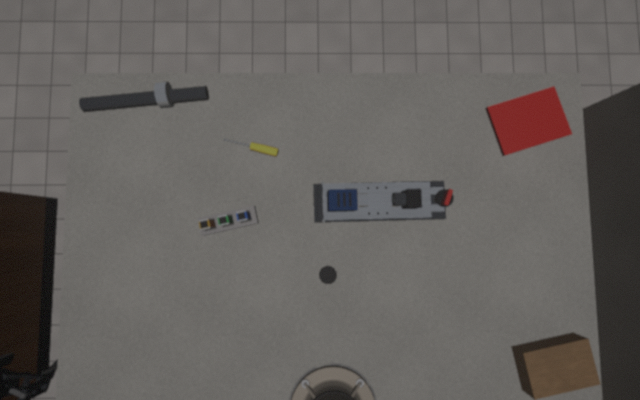

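View pics/side0.png

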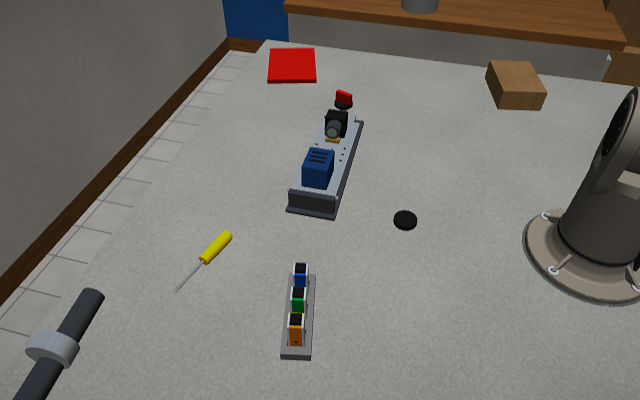

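The top view shows the stand at cols 313-452, rows 180-222, with the knob at (447,197). The rack is at (228,220) with amber at its left end (207,224), and the lens cap is at (328,274). In the side view, amber is nearest the camera at (296,330).

```bash
cat > h.py <<'E'
import numpy as np,cv2
from scipy.spatial.transform import Rotation as R
np.set_printoptions(precision=4,suppress=True)
def ray(f,uv):
    u,v=uv; d=np.array([(u-f["cx"])/f["fx"],-(v-f["cy"])/f["fy"],-1.])
    return np.array(f["origin"]),R.from_rotvec(f["orientation"]).apply(d)
def onz(f,uv,z):
    o,d=ray(f,uv); return o+d*(z-o[2])/d[2]
def proj(f,p):
    q=R.from_rotvec(f["orientation"]).inv().apply(np.atleast_2d(p)-f["origin"])
    return np.c_[f["cx"]-f["fx"]*q[:,0]/q[:,2],f["cy"]+f["fy"]*q[:,1]/q[:,2]]
def tri(f,a,g,b):
    o1,d1=ray(f,a);o2,d2=ray(g,b);d1/=np.linalg.norm(d1);d2/=np.linalg.norm(d2)
    s=np.linalg.lstsq(np.c_[d1,-d2],o2-o1,rcond=None)[0]
    p,q=o1+s[0]*d1,o2+s[1]*d2
    return (p+q)/2,np.linalg.norm(p-q)
def blobs(f,hr,smin,vmin,box=None,amin=6):
    h=cv2.cvtColor(f["color"],cv2.COLOR_BGR2HSV)
    m=np.zeros(h.shape[:2],np.uint8)
    for lo,hi in hr: m|=cv2.inRange(h,(lo,smin,vmin),(hi,255,255))
    if box: x0,y0,x1,y1=box; k=np.zeros_like(m);k[y0:y1,x0:x1]=1;m*=k
    out=[]
    for c in cv2.findContours(m,cv2.RETR_EXTERNAL,cv2.CHAIN_APPROX_NONE)[0]:
        mm=np.zeros_like(m);cv2.drawContours(mm,[c],-1,1,-1);ys,xs=np.nonzero(mm&(m>0))
        if len(xs)>=amin: out.append((len(xs),np.array([xs.mean(),ys.mean()]),cv2.minAreaRect(c)))
    return sorted(out,key=lambda t:-t[0])
E
python3 - <<'E'
from h import *; from bench import r
t=r.grab_frame("top");s=r.grab_frame("side")
for n,hr in(("red",[(0,8),(172,180)]),("amber",[(9,24)]),("green",[(45,80)]),("blue",[(105,125)])):
  for nm,f,b in(("top",t,(190,170,460,240)),("side",s,(270,85,370,360))):
    for a,c,q in blobs(f,hr,110,50,b)[:3]: print(n,nm,a,c,q[1],round(q[2],1))
a=cv2.resize(t["color"][172:232,305:465],None,fx=5,fy=5,interpolation=2)
b=cv2.resize(t["color"][200:240,190:270],None,fx=5,fy=5,interpolation=2)
c=cv2.resize(s["color"][250:365,265:325],None,fx=2.55,fy=2.55,interpolation=2)
im=np.zeros((600,800,3),np.uint8);im[:300]=a;im[300:500,:400]=b;im[300:300+c.shape[0],420:420+c.shape[1]]=c[:300]
d=cv2.resize(s["color"][80:145,310:370],None,fx=3.5,fy=3.5,interpolation=2);im[300:300+d.shape[0],590:590+d.shape[1]]=d
cv2.imwrite("pics/z1.png",im)
E
```

```text
red top 97 [447.5876 197.4639] (6.324555397033691, 16.760072708129883) 18.4
red side 184 [343.4565  96.4511] (17.90729522705078, 11.352991104125977) 20.6
amber top 20 [208.7 222.9] (4.0, 4.0) 90.0
amber side 260 [295.0808 334.7269] (12.0, 22.0) 0.0
amber side 68 [332.6324 139.6324] (13.97391414642334, 6.082762718200684) 9.5
green top 8 [227.125 219.   ] (3.7947328090667725, 1.5811387300491333) 71.6
green side 172 [297.6047 304.5872] (15.0, 11.0) 90.0
blue top 306 [340.8693 200.268 ] (26.0, 19.0) 0.0
blue top 15 [245.8667 214.7333] (4.919349670410156, 2.683281421661377) 63.4
blue side 934 [315.9272 168.6028] (28.003280639648438, 41.83889389038086) 14.4
blue side 152 [299.9737 278.8421] (16.0, 11.0) 90.0
```

View pics/z1.png

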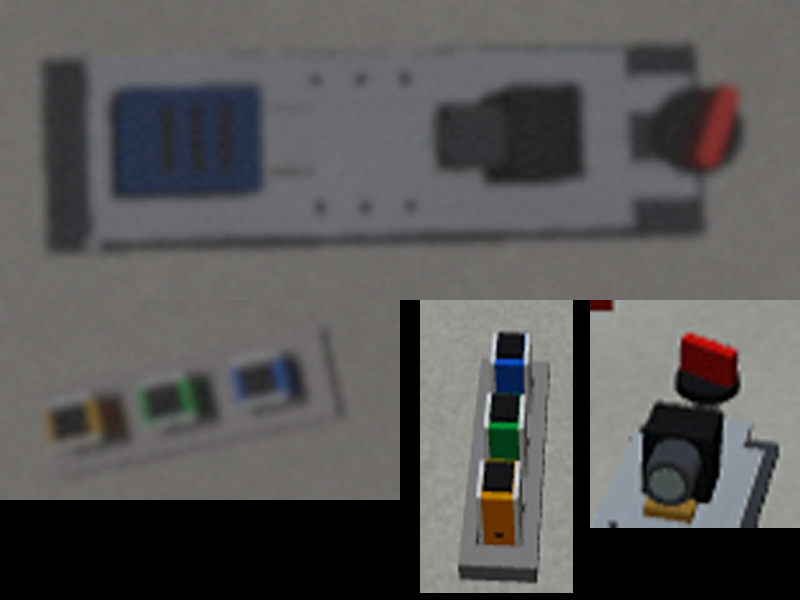

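```bash
python3 - <<'E'
from h import *; from bench import r
t=r.grab_frame("top");s=r.grab_frame("side")
z=lambda x,y:(305+(x+.5)/5-.5,172+(y+.5)/5-.5)
P=np.array([onz(t,z(*p),.01) for p in((43,60),(48,250),(705,232),(695,45))])
print(P[:,:2]); print("sides",[np.linalg.norm(P[i]-P[(i+1)%4]) for i in range(4)])
ang=[np.degrees(np.arctan2(*(P[a]-P[b])[[1,0]])) for a,b in((0,3),(1,2))];print("y-axis heading",ang)
y=(P[0]+P[1]-P[2]-P[3])[:2];y/=np.linalg.norm(y);x=np.array([y[1],-y[0]])
c=P.mean(0)[:2];o=c+y*.0125;print("stand origin",o,"y",y,"knob pred",o-.175*y)
k,gap=tri(t,(447.59,197.46),s,(343.46,96.45));print("knob tri",k,gap, "top ray@.104",onz(t,(447.59,197.46),.1))
for nm,f,bs in(("top",t,[(196,214,214,232),(214,210,233,229),(233,206,251,225)]),("side",s,[(285,312,308,328),(287,286,310,301),(290,260,312,276)])):
  for b in bs:
    g=f["color"].max(2)[b[1]:b[3],b[0]:b[2]];n,l,st,ce=cv2.connectedComponentsWithStats((g<62).astype(np.uint8))
    i=1+np.argmax(st[1:,4]) if n>1 else 0;uv=ce[i]+b[:2];print(nm,st[i],uv,onz(f,uv,.08), g.min())
h=cv2.cvtColor(t["color"],cv2.COLOR_BGR2HSV)
for a,c,q in blobs(t,[(0,8),(172,180)],110,50,(430,180,460,215)):
  p=cv2.boxPoints(q);print(np.array([onz(t,v,.104) for v in p])[:,:2])
E
```

```text
[[ 0.6175  0.0478]
 [ 0.5098  0.0456]
 [ 0.5176 -0.3268]
 [ 0.6244 -0.3249]]
sides [np.float64(0.10773993053484693), np.float64(0.37254509479208286), np.float64(0.10682620742011234), np.float64(0.3727630544382742)]
y-axis heading [np.float64(91.061255598551), np.float64(91.20175522411776)]
stand origin [ 0.5671 -0.1271] y [-0.0197  0.9998] knob pred [ 0.5705 -0.302 ]
knob tri [ 0.5699 -0.3048  0.0901] 0.0014659515327085926 top ray@.104 [ 0.5683 -0.3013  0.1   ]
top [ 5  8  6  5 28] [203.5    223.8571] [0.5042 0.3355 0.08  ] 40
top [ 6  7  6  6 29] [222.4138 219.7586] [0.5146 0.2864 0.08  ] 34
top [ 6  7  5  6 23] [240.913  215.6087] [0.5252 0.2383 0.08  ] 41
side [  5   1  12  12 132] [295.4318 318.6136] [0.5042 0.3361 0.08  ] 3
side [  5   0  12  12 125] [297.76 291.64] [0.5151 0.2873 0.08  ] 4
side [  5   3  11  10 102] [299.9118 267.5882] [0.5257 0.2395 0.08  ] 2
[[ 0.5511 -0.2846]
 [ 0.5924 -0.2999]
 [ 0.5871 -0.3154]
 [ 0.5458 -0.3001]]
```

```bash
cat >> h.py <<'E'
def go(o,p,yaw):
    """shift (tool axes) and turn (rotvec, tool axes, in units of .12 rad) to TCP p, tool x down, jaw y at heading yaw (deg, mod 180)"""
    T=R.from_rotvec(o["orientation"]); best=None
    for k in(0,180):
        a=np.radians(yaw+k); y=np.array([np.cos(a),np.sin(a),0]);x=np.array([0,0,-1.])
        D=R.from_matrix(np.c_[x,y,np.cross(x,y)]); w=(T.inv()*D).as_rotvec()
        if best is None or np.linalg.norm(w)<np.linalg.norm(best): best=w
    print("t",o["clock"],"tcp",o["tcp_pos"],"jaw",o["grip_width"],"j7",o["joints"][6],"F",o["contact_force"])
    print("shift",T.inv().apply(np.array(p)-o["tcp_pos"]),"turn/.12",best/.12)
E
python3 - <<'E'
from h import *; from bench import r
o=r.get_obs();print(R.from_rotvec(o["orientation"]).as_matrix(),o["clock"])
go(o,[.5703,-.3015,.2],69.7)
E
```

```text
[[-0.0001  0.3144  0.9493]
 [-0.0007  0.9493 -0.3144]
 [-1.     -0.0007  0.0001]] 0.3
t 0.3 tcp [0.2122 0.6406 0.248 ] jaw 0.08503862990924771 j7 -0.08308510991922953 F [ 0.4774  0.0455 -0.3913]
shift [ 0.0485 -0.7817  0.6361] turn/.12 [0.2877 0.0008 0.0057]
```

{"method": "apply_moves", "body": {"increments": "85 0 -0.02 0.04 0.29 0 0; 85 0 -0.02 0.04 0 0 0; 85 0 -0.02 0.04 0 0 0; 85 0 -0.02 0.04 0 0 0; 85 0 -0.02 0.04 0 0 0; 85 0 -0.02 0.04 0 0 0; 85 0 -0.02 0.04 0 0 0; 85 0 -0.02 0.04 0 0 0", "squeeze": 40}}

```text
clock: 1.1
tcp_pos: [0.4589, 0.3793, 0.2485]
orientation: [0.279, 1.553, -0.278]
contact_force: [-0.5, 0.1, 0.2]
grip_width: 0.0852
```

{"method": "apply_moves", "body": {"increments": "85 0 -0.02 0.04 0 0 0; 85 0 -0.02 0.04 0 0 0; 85 0 -0.02 0.04 0 0 0; 85 0 -0.02 0.04 0 0 0; 85 0 -0.02 0.04 0 0 0; 85 0 -0.04 0.02 0 0 0; 85 0 -0.046 0.01 0 0 0; 85 0 -0.046 0.01 0 0 0"}}

```text
clock: 1.9
tcp_pos: [0.6023, 0.0779, 0.248]
orientation: [0.278, 1.553, -0.279]
contact_force: [0.9, -0.3, -0.1]
grip_width: 0.0849
```

```bash
python3 - <<'E'
from h import *; from bench import r
o=r.get_obs();go(o,[.5703,-.3015,.2],69.7);print(o["joints"])
E
```

```text
t 1.9 tcp [0.6023 0.0779 0.248 ] jaw 0.08489259734568891 j7 1.0745091210209963 F [ 0.8924 -0.3376 -0.0791]
shift [ 0.0482 -0.3669  0.1018] turn/.12 [-0.0034  0.0005  0.0022]
[-0.4167  0.3701  0.2409  1.7377 -0.0996  1.0459  1.0745]
```

{"method": "apply_moves", "body": {"increments": "85 0 -0.046 0.0127 0 0 0; 85 0 -0.046 0.0127 0 0 0; 85 0 -0.046 0.0127 0 0 0; 85 0 -0.046 0.0127 0 0 0; 85 0 -0.046 0.0127 0 0 0; 85 0 -0.046 0.0127 0 0 0; 85 0 -0.046 0.0127 0 0 0; 85 0 -0.045 0.0129 0 0 0"}}

```text
clock: 2.7
tcp_pos: [0.5699, -0.3016, 0.2484]
orientation: [0.278, 1.553, -0.278]
contact_force: [0.4, 0.1, 0.6]
grip_width: 0.0853
```

```bash
python3 - <<'E'
from h import *; from bench import r
s=r.grab_frame("side");t=r.grab_frame("top")
o=r.get_obs();go(o,[.5703,-.3015,.1],69.7)
a=cv2.resize(s["color"][20:170,250:450],None,fx=4,fy=4,interpolation=2);cv2.imwrite("pics/k1.png",a)
E
```

```text
t 2.8 tcp [ 0.5672 -0.3087  0.2487] jaw 0.08500411223207058 j7 1.7519416875638958 F [-0.4156 -0.1962  0.6581]
shift [0.1486 0.0086 0.0002] turn/.12 [-0.0946  0.0091  0.0427]
```

View pics/k1.png

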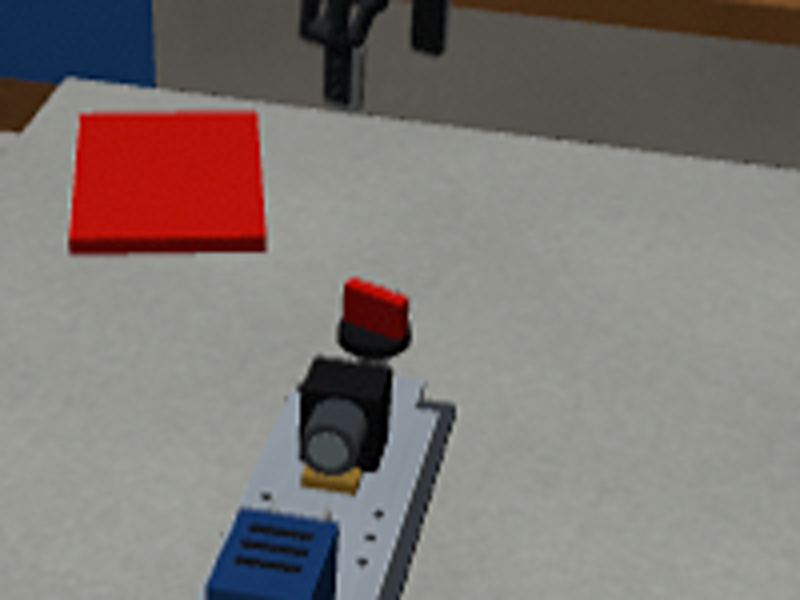

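The gripper is high above the knob, and the knob bar is at crop (375,305). I'll narrow the jaws so they clear the camera housing and go down part of the way.

{"method": "apply_moves", "body": {"increments": "40 0 0 0 0 0 0; 40 0.015 0 0 0 0 0; 40 0.015 0 0 0 0 0; 40 0.015 0 0 0 0 0; 40 0.015 0 0 0 0 0; 40 0.015 0 0 0 0 0; 40 0.015 0 0 0 0 0; 40 0 0 0 0 0 0"}}

```text
clock: 3.6
tcp_pos: [0.569, -0.2989, 0.1554]
orientation: [0.279, 1.557, -0.278]
contact_force: [-1.2, -0.1, -0.1]
grip_width: 0.0399
```

```bash
python3 - <<'E'
from h import *; from bench import r
o=r.get_obs();go(o,[.5703,-.3018,.1],69.7)
E
```

```text
t 3.6 tcp [ 0.569  -0.2989  0.1554] jaw 0.03986103881024137 j7 1.7813473567040954 F [-1.1976 -0.0651 -0.0614]
shift [ 0.0554 -0.0023  0.0024] turn/.12 [-0.0014 -0.0368 -0.0007]
```

{"method": "apply_moves", "body": {"increments": "40 0.01 -0.002 0.002 0 0 0; 40 0.015 0 0 0 0 0; 40 0.015 0 0 0 0 0; 40 0.01 0 0 0 0 0; 40 0.005 0 0 0 0 0; 40 0 0 0 0 0 0; 12 0 0 0 0 0 0; 5 0 0 0 0 0 0", "squeeze": 40}}

```text
clock: 4.4
tcp_pos: [0.572, -0.3025, 0.104]
orientation: [0.278, 1.552, -0.278]
contact_force: [0.6, 1.3, 2.8]
grip_width: 0.0115
```

{"method": "apply_moves", "body": {"increments": "0 0 0 0 0 0 0; 0 0 0 0 0 0 0; 0 0 0 0 0 0 0; 0 0 0 0 0 0 0; 0 0 0 0 0 0 0; 0 0 0 0 0 0 0; 0 0 0 0 0 0 0; 0 0 0 0 0 0 0"}}

```text
clock: 5.2
tcp_pos: [0.572, -0.3025, 0.1041]
orientation: [0.278, 1.552, -0.278]
contact_force: [-1.1, 1.1, 5.9]
grip_width: 0.0107
```

```bash
python3 - <<'E'
from h import *; from bench import r
o=r.get_obs();go(o,[.5703,-.3018,.1],69.7);print(o["moment"]);go(o,[.5703,-.3018,.1],1.1)
E
```

```text
t 5.2 tcp [ 0.572  -0.3025  0.1041] jaw 0.010701760087718112 j7 1.8051428696078151 F [-1.0549  1.1311  5.8863]
shift [ 0.0041  0.     -0.0019] turn/.12 [-0.002   0.0101 -0.0006]
[0.1097 0.1768 0.0811]
t 5.2 tcp [ 0.572  -0.3025  0.1041] jaw 0.010701760087718112 j7 1.8051428696078151 F [-1.0549  1.1311  5.8863]
shift [ 0.0041  0.     -0.0019] turn/.12 [ 9.9755  0.0085 -0.0066]
```

{"method": "apply_moves", "body": {"increments": "0 0 0 0 0.8 0 0; 0 0 0 0 0.8 0 0; 0 0 0 0 0.8 0 0; 0 0 0 0 0.8 0 0; 0 0 0 0 0.8 0 0; 0 0 0 0 0.8 0 0; 0 0 0 0 0.8 0 0; 0 0 0 0 0.8 0 0"}}

```text
clock: 6.0
tcp_pos: [0.5713, -0.3033, 0.1041]
orientation: [0.876, 1.386, -0.877]
contact_force: [-2.3, -0.8, 5.8]
grip_width: 0.011
```

{"method": "apply_moves", "body": {"increments": "0 0 0 0 0.8 0 0; 0 0 0 0 0.8 0 0; 0 0 0 0 0.8 0 0; 0 0 0 0 0.8 0 0; 0 0 0 0 0.4 0 0; 0 0 0 0 0 0 0; 0 0 0 0 0 0 0; 0 0 0 0 0 0 0"}}

```text
clock: 6.8
tcp_pos: [0.5708, -0.3034, 0.104]
orientation: [1.197, 1.216, -1.199]
contact_force: [-4.1, -1.0, 6.2]
grip_width: 0.0111
```

```bash
python3 - <<'E'
from h import *; from bench import r
t=r.grab_frame("top");s=r.grab_frame("side")
o=r.get_obs();go(o,[.572,-.3025,.1],1.1);print(o["moment"])
im=np.zeros((600,800,3),np.uint8)
im[:300]=cv2.resize(t["color"][172:232,305:465],None,fx=5,fy=5,interpolation=2)
im[300:600,:400]=cv2.resize(s["color"][70:145,290:390],None,fx=4,fy=4,interpolation=2);cv2.imwrite("pics/k2.png",im)
E
```

```text
t 6.9 tcp [ 0.5707 -0.3034  0.104 ] jaw 0.01118467098940199 j7 0.8228500517217858 F [-3.2071  0.2668  6.9401]
shift [ 0.004   0.0013 -0.0009] turn/.12 [-0.0359  0.0071  0.0044]
[-0.0816  0.755  -0.0357]
```

View pics/k2.png

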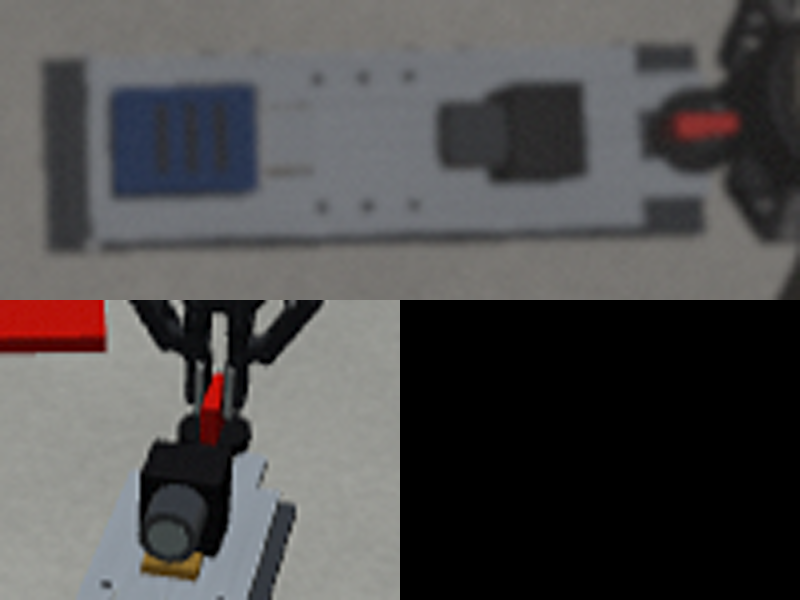

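The bar, at (705,125) in the crop, now lies along the stand and the platform end has risen. I'll release it and go up.

{"method": "apply_moves", "body": {"increments": "40 0 0 0 0 0 0; 40 0 0 0 0 0 0; 40 0 0 0 0 0 0; 40 0 0 0 0 0 0; 40 -0.02 0 0 0 0 0; 40 -0.02 0 0 0 0 0; 40 -0.03 0 0 0 0 0; 40 -0.03 0 0 0 0 0"}}

```text
clock: 7.7
tcp_pos: [0.5713, -0.302, 0.2039]
orientation: [1.197, 1.218, -1.198]
contact_force: [0.6, -0.5, 0.5]
grip_width: 0.0401
```

{"method": "apply_moves", "body": {"increments": "85 -0.04 0 0 0 0 0; 85 0 0 0 0 0 0; 85 0 0 0 0 0 0; 85 0 0 0 0 0 0; 85 0 0 0 0 0 0; 85 0 0 0 0 0 0; 85 0 0 0 0 0 0; 85 0 0 0 0 0 0"}}

```text
clock: 8.5
tcp_pos: [0.5714, -0.3023, 0.2429]
orientation: [1.197, 1.217, -1.198]
contact_force: [-1.3, 0.2, 0.5]
grip_width: 0.0851
```

```bash
python3 - <<'E'
from h import *; from bench import r
t=r.grab_frame("top");s=r.grab_frame("side")
for f,b in((s,(310,70,370,115)),(t,(425,180,460,215))):
  for a,c,q in blobs(f,[(0,8),(172,180)],110,50,b,20): p=cv2.boxPoints(q);print(a,c,q,np.array([onz(f,v,.104) for v in p])[:,:2])
o=r.get_obs();go(o,[.5042,.3358,.25],12.5)
M=R.from_rotvec(o["orientation"]).as_matrix();print(M,o["joints"])
E
```

```text
104 [343.2981  96.625 ] ((343.1538391113281, 96.73075866699219), (6.471832275390625, 18.238800048828125), 11.309932708740234) [[ 0.5702 -0.2404]
 [ 0.5803 -0.3252]
 [ 0.5632 -0.3235]
 [ 0.5539 -0.239 ]]
80 [312.5875  76.0375] ((313.0, 76.0), (12.0, 6.0), 90.0) [[ 0.6839 -0.3898]
 [ 0.6682 -0.3943]
 [ 0.6514 -0.3324]
 [ 0.6666 -0.3281]]
94 [447.0851 196.5957] ((447.5, 196.5), (5.0, 17.0), 90.0) [[ 0.5771 -0.2777]
 [ 0.5769 -0.3221]
 [ 0.5639 -0.3216]
 [ 0.5641 -0.2773]]
t 8.6 tcp [ 0.5715 -0.3023  0.2431] jaw 0.08530757217039947 j7 0.7326926073653333 F [ 0.2049 -0.0402  0.4952]
shift [-0.0068 -0.057  -0.6391] turn/.12 [-1.6834 -0.0006  0.0023]
[[-0.0003  0.9999  0.0162]
 [ 0.      0.0162 -0.9999]
 [-1.     -0.0003 -0.    ]] [-0.1126  0.5176  0.7206  1.6688 -0.3752  1.0986  0.7327]
```

Knob angle is about 0 (bar heading ~90.5° against the stand's 91.1°). Next is the amber cell.

{"method": "apply_moves", "body": {"increments": "85 0 -0.004 -0.045 0 0 0; 85 0 -0.004 -0.045 0 0 0; 85 0 -0.004 -0.045 0 0 0; 85 0 -0.004 -0.045 0 0 0; 85 0 -0.004 -0.045 0 0 0; 85 0 -0.004 -0.045 0 0 0; 85 0 -0.004 -0.045 0 0 0; 85 0 -0.004 -0.045 0 0 0"}}

```text
clock: 9.4
tcp_pos: [0.5334, 0.0589, 0.2436]
orientation: [1.198, 1.217, -1.197]
contact_force: [0.9, 0.2, -0.6]
grip_width: 0.0849
```

{"method": "apply_moves", "body": {"increments": "85 0 -0.004 -0.045 0 0 0; 85 0 -0.004 -0.045 0 0 0; 85 0 -0.004 -0.045 0 0 0; 85 0 -0.004 -0.045 0 0 0; 85 0 -0.004 -0.045 0 0 0; 85 0 -0.004 -0.045 0 0 0; 85 0 0 0 -0.84 0 0; 85 0 0 0 -0.84 0 0"}}

```text
clock: 10.2
tcp_pos: [0.5046, 0.329, 0.2429]
orientation: [1.041, 1.307, -1.042]
contact_force: [0.3, -0.7, 0.1]
grip_width: 0.0854
```

{"method": "apply_moves", "body": {"increments": "85 0 0 0 0 0 0; 85 0 0 0 0 0 0; 85 0 0 0 0 0 0; 85 0 0 0 0 0 0; 85 0 0 0 0 0 0; 85 0 0 0 0 0 0; 85 0 0 0 0 0 0; 85 0 0 0 0 0 0"}}

```text
clock: 11.0
tcp_pos: [0.5054, 0.3267, 0.2433]
orientation: [1.047, 1.304, -1.047]
contact_force: [0.4, -0.2, -0.2]
grip_width: 0.0852
```

```bash
python3 - <<'E'
from h import *; from bench import r
o=r.get_obs();go(o,[.5042,.3358,.051],12.5)
E
```

```text
t 11.0 tcp [0.5054 0.3267 0.2433] jaw 0.08524327114345985 j7 -0.22761228206496212 F [ 0.3856 -0.2178 -0.1761]
shift [ 0.1923  0.0008 -0.0091] turn/.12 [-0.0047 -0.      0.0003]
```

{"method": "apply_moves", "body": {"increments": "85 0.01 0.0008 -0.009 0 0 0; 85 0.02 0 0 0 0 0; 85 0.02 0 0 0 0 0; 85 0.02 0 0 0 0 0; 85 0.02 0 0 0 0 0; 85 0.01 0 0 0 0 0; 85 0 0 0 0 0 0; 85 0 0 0 0 0 0"}}

```text
clock: 11.8
tcp_pos: [0.5045, 0.336, 0.1436]
orientation: [1.048, 1.304, -1.047]
contact_force: [-0.8, 0.7, 1.0]
grip_width: 0.0852
```

```bash
python3 - <<'E'
from h import *; from bench import r
o=r.get_obs();go(o,[.5042,.3358,.051],12.5)
s=r.grab_frame("side");t=r.grab_frame("top")
im=np.zeros((600,800,3),np.uint8)
im[:,:400]=cv2.resize(s["color"][230:380,250:350],None,fx=4,fy=4,interpolation=2)
im[:400,400:]=cv2.resize(t["color"][190:250,180:240],(400,400),interpolation=2);cv2.imwrite("pics/c1.png",im)
E
```

```text
t 11.8 tcp [0.5045 0.336  0.1436] jaw 0.08520182396413753 j7 -0.17358934973170453 F [-0.7703  0.7348  0.9527]
shift [ 0.0926 -0.0004  0.0002] turn/.12 [-0.0028 -0.0006 -0.0032]
```

View pics/c1.png

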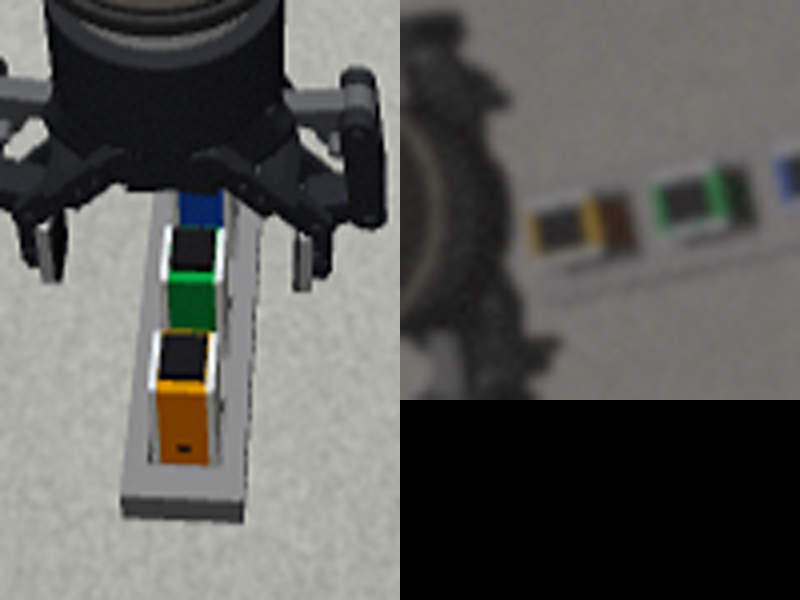

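The jaws straddle the amber cell evenly: pads at (45,250) and (305,265), cell below at (185,390). I'll lower and grip.

{"method": "apply_moves", "body": {"increments": "85 0.015 0 0 0 0 0; 85 0.02 0 0 0 0 0; 85 0.02 0 0 0 0 0; 85 0.02 0 0 0 0 0; 85 0.012 0 0 0 0 0; 85 0.0055 0 0 0 0 0; 85 0 0 0 0 0 0; 85 0 0 0 0 0 0"}}

```text
clock: 12.7
tcp_pos: [0.5047, 0.3359, 0.0514]
orientation: [1.048, 1.304, -1.046]
contact_force: [-0.1, -0.4, 0.2]
grip_width: 0.0851
```

```bash
python3 - <<'E'
from h import *; from bench import r
o=r.get_obs();go(o,[.5042,.3358,.051],12.5)
E
```

```text
t 12.7 tcp [0.5047 0.3359 0.0514] jaw 0.0850730935772145 j7 -0.10797162852584066 F [-0.0821 -0.4206  0.1573]
shift [ 0.0004 -0.0005  0.    ] turn/.12 [-0.0041 -0.0038 -0.0083]
```

{"method": "apply_moves", "body": {"increments": "35 0 0 0 0 0 0; 35 0 0 0 0 0 0; 35 0 0 0 0 0 0; 35 0 0 0 0 0 0; 28 0 0 0 0 0 0; 24 0 0 0 0 0 0; 20 0 0 0 0 0 0; 15 0 0 0 0 0 0", "squeeze": 35}}

```text
clock: 13.5
tcp_pos: [0.5043, 0.3358, 0.0509]
orientation: [1.048, 1.304, -1.047]
contact_force: [0.3, 0.5, 3.5]
grip_width: 0.0255
```

{"method": "apply_moves", "body": {"increments": "10 0 0 0 0 0 0; 10 0 0 0 0 0 0; 10 0 0 0 0 0 0; 10 0 0 0 0 0 0; 10 -0.005 0 0 0 0 0; 10 -0.01 0 0 0 0 0; 10 -0.015 0 0 0 0 0; 10 -0.02 0 0 0 0 0"}}

```text
clock: 14.3
tcp_pos: [0.5038, 0.3353, 0.1016]
orientation: [1.046, 1.304, -1.048]
contact_force: [0.8, -0.1, -0.0]
grip_width: 0.0254
```

{"method": "apply_moves", "body": {"increments": "10 -0.03 0 0 0 0 0; 10 -0.03 0 0 0 0 0; 10 -0.03 0 0 0 0 0; 10 -0.02 0 0 0 0 0; 10 0 0 0 0 0 0; 10 0 0 0 0 0 0; 10 0 0 0 0 0 0; 10 0 0 0 0 0 0"}}

```text
clock: 15.1
tcp_pos: [0.5035, 0.3353, 0.2096]
orientation: [1.045, 1.305, -1.049]
contact_force: [0.2, 0.2, -1.2]
grip_width: 0.0257
```

```bash
python3 - <<'E'
from h import *; from bench import r
s=r.grab_frame("side");o=r.get_obs();go(o,[.5671,-.1271,.21],1.1)
im=cv2.resize(s["color"][200:400,220:370],None,fx=3,fy=3,interpolation=2);cv2.imwrite("pics/c2.png",im)
E
```

```text
t 15.15 tcp [0.5037 0.3354 0.2097] jaw 0.025811794682674576 j7 -0.216954203469528 F [ 0.4938 -0.5513 -0.4533]
shift [ 0.0003 -0.038   0.4652] turn/.12 [1.6544 0.0102 0.0134]
```

View pics/c2.png

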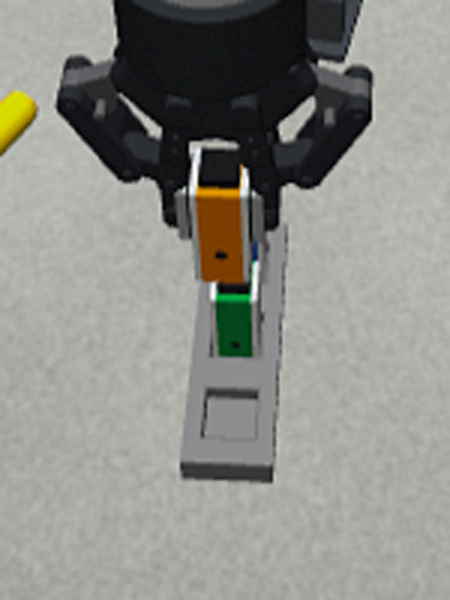

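The amber cell is gripped on its white faces, window and dot at (221,255), and is clear of the rack. The other cells are untouched. I'll carry it over to the gap.

{"method": "apply_moves", "body": {"increments": "10 0 0 0 0.55 0 0; 10 0 0 0 0.55 0 0; 10 0 0 0 0.55 0 0; 10 0 0.002 0.02 0 0 0; 10 0 0.005 0.04 0 0 0; 10 0 0.005 0.04 0 0 0; 10 0 0.005 0.04 0 0 0; 10 0 0.005 0.04 0 0 0"}}

```text
clock: 15.95
tcp_pos: [0.5295, 0.1532, 0.2105]
orientation: [1.194, 1.219, -1.195]
contact_force: [0.2, -0.2, -0.6]
grip_width: 0.0254
```

{"method": "apply_moves", "body": {"increments": "10 0 0.005 0.04 0 0 0; 10 0 0.005 0.04 0 0 0; 10 0 0.005 0.04 0 0 0; 10 0 0.005 0.04 0 0 0; 10 0 0.005 0.04 0 0 0; 10 0 0.005 0.04 0 0 0; 10 0 0.005 0.03 0 0 0; 10 0 0.002 0.012 0 0 0"}}

```text
clock: 16.75
tcp_pos: [0.5712, -0.1303, 0.2108]
orientation: [1.197, 1.215, -1.199]
contact_force: [0.0, 0.3, -1.4]
grip_width: 0.0255
```

{"method": "apply_moves", "body": {"increments": "10 0 0 0 0 0 0; 10 0 0 0 0 0 0; 10 0 0 0 0 0 0; 10 0 0 0 0 0 0; 10 0 0 0 0 0 0; 10 0 0 0 0 0 0; 10 0 0 0 0 0 0; 10 0 0 0 0 0 0"}}

```text
clock: 17.55
tcp_pos: [0.5724, -0.125, 0.2108]
orientation: [1.195, 1.219, -1.195]
contact_force: [0.5, -0.3, -1.0]
grip_width: 0.0258
```

```bash
python3 - <<'E'
from h import *; from bench import r
s=r.grab_frame("side");t=r.grab_frame("top");o=r.get_obs();go(o,[.5671,-.1271,.106],1.1)
im=np.zeros((600,800,3),np.uint8)
im[:,:400]=cv2.resize(s["color"][60:210,270:370],None,fx=4,fy=4,interpolation=2)
im[:200,400:]=cv2.resize(t["color"][165:235,310:450],(400,200),interpolation=2);cv2.imwrite("pics/g1.png",im)
for n,f,b in(("amber",s,(290,70,360,200)),): print([(a,c,q[1],q[2]) for a,c,q in blobs(f,[(9,24)],110,50,b,20)])
# lamp in both views (blue)
print([(c,cv2.boxPoints(q)) for a,c,q in blobs(t,[(105,125)],110,50,(300,170,460,240),100)])
E
```

```text
t 17.65 tcp [ 0.5723 -0.125   0.2108] jaw 0.02546378219740768 j7 0.4427276793872045 F [-0.3331 -0.2507 -1.1455]
shift [ 0.1048 -0.0053  0.002 ] turn/.12 [ 0.0048 -0.      0.0001]
[(271, array([325.321 ,  96.0295]), (29.0, 9.0), 90.0), (69, array([333.1014, 136.1739]), (6.0, 15.0), 90.0)]
[(array([340.6404, 200.1451]), array([[328., 190.],
       [354., 190.],
       [354., 209.],
       [328., 209.]], dtype=float32))]
```

View pics/g1.png

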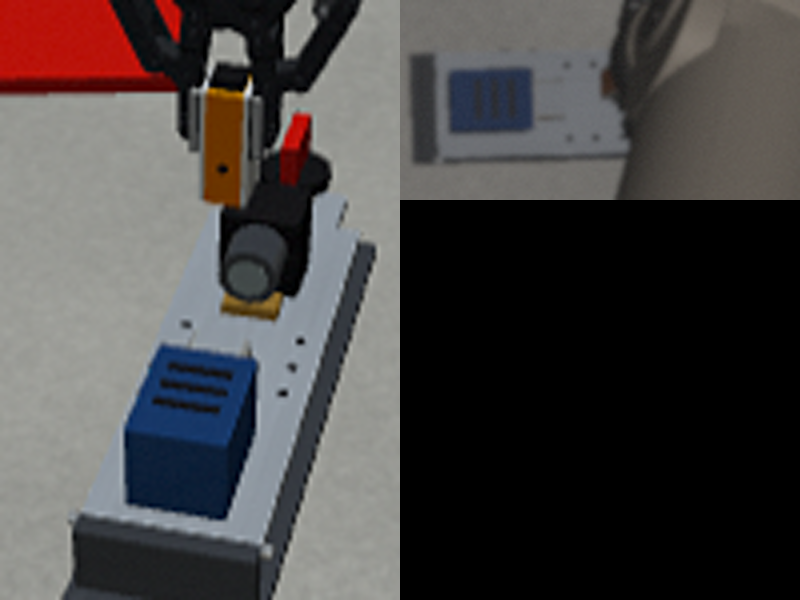

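The cell hangs upright above the gap, with its dot at crop (222,168). The camera tube face is at crop (248,278). I'll check both against the predicted positions.

```bash
python3 - <<'E'
from h import *; from bench import r
s=r.grab_frame("side");o=r.get_obs()
y=np.array([-.0197,.9998,0]);p=o["tcp_pos"]
px=lambda a,b:np.array([270+(a+.5)/4-.5,60+(b+.5)/4-.5])
w=p+y*.0135+[0,0,-.021]; print("dot pred",proj(s,w),"seen",px(222,168))
b=np.array([.5671,-.1271,.085]);print("tube pred",proj(s,b-y*.035),"seen",px(248,278))
print("1cm x",proj(s,b-y*.035+[.01,0,0]),"1cm z",proj(s,b-y*.035+[0,0,.01]))
g=cv2.cvtColor(s["color"],cv2.COLOR_BGR2GRAY)[95:110,318:333]; print(g)
E
```

```text
dot pred [[325.0925 102.2305]] seen [325.125 101.625]
tube pred [[331.3662 129.6242]] seen [331.625 129.125]
1cm x [[327.2584 128.9599]] 1cm z [[331.4814 126.1211]]
[[ 73  55 107  72  62  62  62  63  61  62  62  61  84 108  37]
 [ 68  60 105  72  60  63  61  63  60  63  62  61  78 107  38]
 [ 64  69 105  70  60  61  63  61  61  63  61  60  78 109  25]
 [137 129 104  71  62  62  63  62  62  61  62  60  89 102  20]
 [153 141 102  70  61  62  62  62  63  63  62  61  95  98  37]
 [150 139 102  71  61  63  64  56  64  63  62  61  94  99  65]
 [150 139 102  71  62  63  45  27  39  64  62  61  94  97  70]
 [151 140 101  70  61  63  31   3   7  64  63  60  93  98  71]
 [152 141 100  71  61  63  56  38  53  63  62  60  95  97  71]
 [153 143 102  69  63  62  63  59  64  62  62  60  94  98  72]
 [150 141 103  70  62  60  62  62  62  62  61  60  94  97  73]
 [148 138 102  72  61  62  61  62  61  63  62  59  91  92  75]
 [147 139 101  70  60  62  63  62  63  62  62  60 101  89  75]
 [150 139 101  71  60  62  61  61  63  62  61  60 108  89  65]
 [152 139  99  59  59  60  59  61  62  63  63  61 108  92  42]]
```

The predictions agree within 1 px, so I'll correct sideways and lower.

{"method": "apply_moves", "body": {"increments": "10 0 -0.003 0.002 0 0 0; 10 0 -0.0023 0 0 0 0; 10 0 0 0 0 0 0; 10 0.01 0 0 0 0 0; 10 0.01 0 0 0 0 0; 10 0.01 0 0 0 0 0; 10 0.01 0 0 0 0 0; 10 0.01 0 0 0 0 0"}}

```text
clock: 18.5
tcp_pos: [0.5669, -0.1271, 0.1595]
orientation: [1.194, 1.219, -1.195]
contact_force: [-0.6, -0.4, -1.0]
grip_width: 0.0254
```

{"method": "apply_moves", "body": {"increments": "10 0.01 0 0 0 0 0; 10 0.01 0 0 0 0 0; 10 0.01 0 0 0 0 0; 10 0.01 0 0 0 0 0; 10 0.008 0 0 0 0 0; 10 0.005 0 0 0 0 0; 10 0 0 0 0 0 0; 10 0 0 0 0 0 0"}}

```text
clock: 19.3
tcp_pos: [0.5672, -0.1273, 0.1079]
orientation: [1.195, 1.218, -1.195]
contact_force: [-0.4, 0.2, -1.3]
grip_width: 0.0256
```

```bash
python3 - <<'E'
from h import *; from bench import r
o=r.get_obs();go(o,[.5671,-.1271,.106],1.1)
E
```

```text
t 19.3 tcp [ 0.5672 -0.1273  0.1079] jaw 0.025649855697356613 j7 0.5384500867509868 F [-0.3953  0.1591 -1.2625]
shift [ 0.0019 -0.0001 -0.0002] turn/.12 [ 0.0039  0.0008 -0.0024]
```

{"method": "apply_moves", "body": {"increments": "10 0.002 0 0 0 0 0; 10 0 0 0 0 0 0; 10 0 0 0 0 0 0; 10 0 0 0 0 0 0; 10 0 0 0 0 0 0; 10 0 0 0 0 0 0; 10 0 0 0 0 0 0; 10 0 0 0 0 0 0"}}

```text
clock: 20.1
tcp_pos: [0.5671, -0.1271, 0.1058]
orientation: [1.195, 1.218, -1.195]
contact_force: [-0.2, 0.2, -0.9]
grip_width: 0.0254
```

```bash
python3 - <<'E'
from h import *; from bench import r
s=r.grab_frame("side");o=r.get_obs();go(o,[.5671,-.1271,.106],1.1)
y=np.array([-.0197,.9998,0]);b=np.array([.5671,-.1271,.085])
print("stopper top pred",proj(s,b+[0,0,.050]))
cv2.imwrite("pics/f.png",cv2.resize(s["color"][60:210,270:390],None,fx=4,fy=4,interpolation=2))
E
```

```text
t 20.15 tcp [ 0.5671 -0.1271  0.1058] jaw 0.025747098378590155 j7 0.5403579811691407 F [-1.1095 -0.3432 -1.1144]
shift [-0.0002  0.     -0.    ] turn/.12 [ 0.0048 -0.0003  0.0002]
stopper top pred [[328.5549 120.1381]]
```

View pics/f.png

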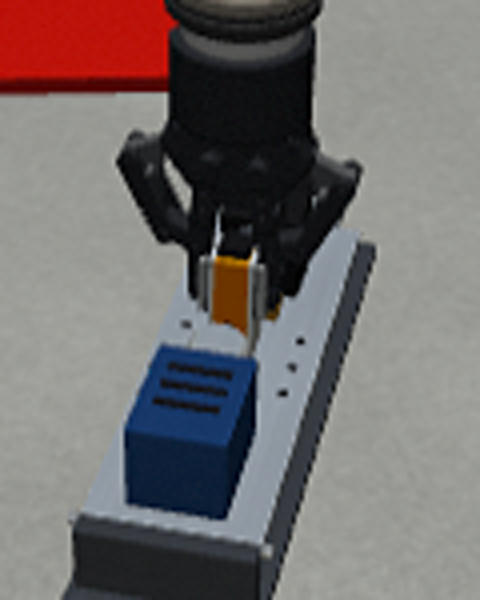

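The cell sits in the gap, clear of lamp and camera. Its stopper is at crop (237,240), full-frame (329,119.6), against a predicted (328.6,120.1).

```bash
python3 -c "
from bench import r
print(r.hand_in())"
```

```text
the job is handed in; nothing more can be done
None
```

I turned the red knob about 1.2 rad clockwise until its bar lay along the stand, then let go of it. I then took the amber cell out of the rack by its white faces and lowered it into the middle of the gap. The job was handed in at about 20 s with the cell still held there; no verdict was reported.

What the last checks showed:
- **Platform:** the bar heading after release was about 90.5°, against 91.1° for the stand. That implies a knob angle within about 0.02 rad of level. I did not measure the tilt directly.
- **Cell position:** the measured tool position was within 0.3 mm of the target I had computed for the beam, with the yaw error under 0.001 rad.
- **Camera check:** the stopper was seen within 1 px of its predicted place. The dot and the camera tube had also matched within 1 px before I lowered the cell. In the final picture the dot itself was hidden behind the lamp.
- **Contact:** the outside force on the tool was about 1 N (roughly the weight of the cell), so there was no sign of touching anything. The jaw opening held at 25.7 mm.

No check failed. The jaws read slightly under the nominal sizes, 25.7 mm on the 26 mm cell and about 11 mm on the 12 mm knob bar. A steady 6 N or so of upward force showed while I gripped the knob, and it went away on release.

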